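# Fetch the boxed-in sample vial for weighing

### The arm

A 7-joint arm with a two-finger parallel gripper is mounted at the origin on the work surface; the furniture and walls round the work are solid. World frame = base frame: x ahead of the robot, y to its left, z up, the work surface at z = 0. Lengths are in m, angles in rad, forces in N, time in s.
With the tool pointing down it reaches from about 0.425 to 0.925 m from the base axis. Payload 6.8 kg.
Tool frame: the origin (TCP) lies at the very end of the fingers, on their centre line; the grasp point (between the pads) lies 19 mm behind it; z points along the fingers, y is the line along which they close (so a half turn about z gives the same grasp; the last joint's range is limited). The gripper opens to 85 mm and grips with 20 to 120 N. Pads are 22 mm wide; open, the fingers measure 114 mm over their backs; the gripper's body (76 mm by 85 mm) begins 54 mm behind the grasp point. The pads swing forward as they close: fully open they stand 13 mm farther back than shut.
Start: joints at [1.079, 0.477, 0.022, 1.555, -0.011, 1.109, -0.083], TCP at [0.253, -0.626, 0.231] pointing down, gripper open.
Joint ranges: [-2.96, 2.96], [-0.34, 2.1], [-1.41, 1.46], [0.24, 2.44], [-1.37, 4.51], [0.17, 1.92], [-2.96, 2.96]. Speed limits (rad/s): [2.39, 2.39, 3.14, 3.14, 3.14, 3.14, 3.14].

### API

Orientations are given as a unit quaternion [w, x, y, z].
In Python, from station import bot gives the robot as it stands.
- The arm moves only by the tool jog_arm, never from a script. Its argument "motion" is a list of rows, each a list of 7 numbers: the turn, a rotation vector about the tool's x, y, z in rad, then the shift along the tool's x, y, z in mm, then the finger opening in mm, from 0 to 85.4. A call has 1 to 10 rows; each row is the pose to reach, as a shift and turn from the pose commanded when the call began, along the tool's axes at that moment; what a row does not reach only later rows make up. A row lasts 1/8 s, in which the tool goes at most 62.5 mm and 10.7 degrees, less where a joint would pass 70% of its speed; a pose out of reach is approached as far as the arm can. A call with a gripper value outside its range is refused whole. The fingers move at their own pace and stop on an object; "grip_force" is the grip in N (left out, the last holds). Time passes only in rows, so rows that repeat a pose let the fingers close. It gives the time, the measured TCP pose, the force, the opening and the grip force at its end, in the units of the state.
- bot.get_obs(): the state, without advancing time (a new reading comes with each control period).
- bot.read_camera(name): name is "scene" or "top" or "wrist"; returns a dict with "pixels" (384x512x3 uint8, red, green, blue), "camera_matrix" (3x3 intrinsics, pixels), "T" (4x4, takes a point from camera to world coordinates); the wrist camera has in their place "tool_from_camera" (4x4, takes a point from camera to tool coordinates, whose origin is the TCP and whose axes are the flange's). Camera axes: x right, y down, z forward; pixel columns grow to the right and rows downward; lengths in m; the calibration is good to about 2 mm. A picture is of the moment at which its call begins: read the wrist's pose just before it. There is no depth.
- bot.hand_in(): hands the job in; it is judged then, once.
Trained networks look in a picture, given as the dict that the camera call returned (one of the last four; its "shot" number tells which), for a name from the list of things; names that differ only in an ending like _2 or _b are one class to them, and where a whole thing is asked for, a point or a joint stands for the part that bears it (a point fixed in the world has none). Each returns a list of dicts, best first, with "score" (0 to 1); they miss things now and then, are a little off and sometimes report something else, mostly with a low value. They report only what shows in the picture. A call takes as long as a camera call.
- bot.spot_in(thing, picture): "xy" ([column, row] in pixels, amid what is visible of it).
- bot.tip_of(thing, picture): "xy" ([column, row] in pixels: a listed point, or the origin of a listed thing).
The state is a dict: "t": time; "q": joint angles; "joint_vel": joint speeds; "joint_torque": joint torques, N m; "eef_pos": TCP position; "tool_rot": TCP orientation; "contact_force": force on the tool from outside, world axes, zero at the start; "torque": the same for the moment, N m; "gripper_width": opening from 0.0 (shut) to 1.0 (fully open); "grasp_force": force on a finger pad.
Only numpy, scipy, OpenCV 4.12 (cv2) and the standard library are available. Lean on these libraries where they do the work, as an engineer would, in place of code of your own. Each camera call takes 0.05 s, during which the arm holds its last target. There are 200 camera calls.

### The job

The capped sample vial stands boxed in on the white store tray. Clear the three vessels round it (small bottle, large bottle, beaker) over to the metal side tray, stand the vial upright in the middle of the balance pan while they wait there, and only then put each vessel back upright in the middle of the very recess it came from. Knock nothing over and leave the conical flask where it stands.

Things in the scene. Friction and masses are not known exactly. Their poses are not given: they have to be found in the camera images.
- store_tray: White plastic plate 172 x 240 x 14 mm (own x, y, z), fixed. Origin: centre of its underside; at yaw 0 its x points away from the robot. Round recesses 6 mm deep (floor 8 mm above the underside): three of 80 mm at (35, 70), (-35, 0), (35, -70) mm in own x, y, each holding one vessel at the start (which one changes), centred to about 4 mm; one of 30 mm at (35, 0) with the vial.
- side_tray: Bare metal tray 210 x 260 mm (own x, y), flat floor 4 mm above the bench with a rim 8 mm high and 5 mm thick round it, fixed, empty at the start. Origin: centre of its underside, z up. It and the store tray may change sides.
- balance: Small grey balance, fixed. Origin: on the bench under the centre of its round steel pan (90 mm across, flat top 38 mm above the bench). Body 135 x 104 mm, top 30 mm high, from 52 mm behind the pan centre to 83 mm in front of it (its own -x, towards the robot, where the display is). To the left behind it is a fixed monitor: near corner at x 0.60, y 0.27 m, from 0.15 to 0.47 m high.
- small_bottle: Small brown reagent bottle with black screw cap, 44 mm diameter, 100 mm high, 0.14 kg: straight body to about 60 mm, cap 26 mm diameter from 76 mm up. Origin: centre of its underside, z up (it may stand leaning by up to 3 degrees).
- large_bottle: Clear glass reagent bottle with a label and a blue screw cap, 60 mm diameter, 142 mm high, 0.3 kg: straight body to about 90 mm, cap 36 mm diameter from 118 mm up. Origin: centre of its underside, z up (it may stand leaning by up to 3 degrees).
- beaker: Glass beaker with a pouring lip, part filled (rigid), 57 x 62 mm, 68 mm high, 0.06 kg; the lip is along its own y axis, so it is 57 mm wide across its own x. Origin: centre of its underside, z up.
- vial: Small glass sample vial with black cap, 21 mm diameter, 58 mm high. Origin: centre of its underside, z up.
- flask: Conical glass flask, 63 mm diameter at the foot, 105 mm high, a bystander on the bench. Origin: centre of its underside, z up.

How it is judged:
By the outcome, as a careful person would: the job done as asked, in the order asked, and still so for the second after the job is handed in, with the robot touching nothing.
It also fails if it takes over 149 s, if anything falls off the work surface, if the arm or the gripper's body presses on something with over 40 N, if the wrist force passes 120 N, or if a joint passes its speed limit or range.

## Working session

There is one attempt and no reset: what is moved stays moved. The work goes in short steps, Python scripts to look and compute and a tool call to move; the robot and the scene stay as the last step left them, time stands still between calls to the robot, and variables do not carry over. Pictures are saved under pics/ and viewed, at most 14 in all, crops included, and the job is handed in when it is done.

Besides the shell and the picture viewer there is one more tool, called after "Emit:" as name(argument=value, ...) on one line, values as JSON. jog_arm: Moves the arm, as the interface text tells. Its arguments: {"type":"object","properties":{"motion":{"type":"array"},"grip_force":{"type":"number"}},"required":["motion"]}

```bash
ls; mkdir -p pics
cat > h.py <<'E'
import numpy as np, cv2
from station import bot
from scipy.spatial.transform import Rotation as R
def ray(cam,xy,z,T=None):
    T=np.array(cam["T"]) if T is None else T
    K=np.array(cam["camera_matrix"])
    d=T[:3,:3]@np.linalg.solve(K,[xy[0],xy[1],1.]); o=T[:3,3]
    return o+d*(z-o[2])/d[2]
def save(cam,n): cv2.imwrite("pics/"+n,cam["pixels"][:,:,::-1])
def tcp():
    o=bot.get_obs(); T=np.eye(4); T[:3,:3]=R.from_quat(np.roll(o["tool_rot"],-1)).as_matrix(); T[:3,3]=o["eef_pos"]; return T
E
python3 - <<'E'
from h import *
o=bot.get_obs(); print({k:np.round(v,3) for k,v in o.items()}); print(np.round(tcp(),3))
for n in ["scene","top"]:
    c=bot.read_camera(n); save(c,n+".png"); print(n,np.round(c["T"],3).tolist(),np.round(c["camera_matrix"],1).tolist())
    for t in ["store_tray","side_tray","balance","small_bottle","large_bottle","beaker","vial","flask"]:
        r=bot.tip_of(t,c)[:2]; print(t,[(np.round(a["xy"],1).tolist(),round(a["score"],2),np.round(ray(c,a["xy"],0.008 if t in("small_bottle","large_bottle","beaker","vial") else 0)[:2],4).tolist()) for a in r])
E
```

```text
pics
{'t': np.float64(0.0), 'q': array([ 1.079,  0.478,  0.022,  1.556, -0.011,  1.109, -0.083]), 'joint_vel': array([-0.001, -0.001,  0.001,  0.   ,  0.002,  0.   ,  0.001]), 'joint_torque': array([-1.0000e-03, -5.9646e+01,  1.6080e+00, -2.8120e+01,  1.2000e-02,
        9.0000e-03,  0.0000e+00]), 'eef_pos': array([ 0.252, -0.625,  0.23 ]), 'tool_rot': array([-0.001,  0.982,  0.191, -0.   ]), 'contact_force': array([ 0.471, -0.515,  0.246]), 'torque': array([ 0.034, -0.034, -0.016]), 'grasp_force': np.float64(0.0), 'gripper_width': np.float64(1.0)}
[[ 0.927  0.374 -0.001  0.252]
 [ 0.374 -0.927  0.002 -0.625]
 [-0.    -0.002 -1.     0.23 ]
 [ 0.     0.     0.     1.   ]]
scene [[0.751, -0.396, 0.529, 0.074], [-0.661, -0.443, 0.606, -0.454], [-0.006, -0.804, -0.594, 0.531], [0.0, 0.0, 0.0, 1.0]] [[367.2, 0.0, 254.3], [0.0, 367.2, 191.7], [0.0, 0.0, 1.0]]
store_tray [([295.8, 262.3], 0.86, [0.4544, -0.1385])]
side_tray [([169.3, 183.1], 0.73, [0.4107, 0.2569])]
balance [([277.9, 182.4], 0.95, [0.6165, 0.0768])]
small_bottle [([283.3, 234.2], 0.7, [0.486, -0.0725])]
large_bottle [([335.
[... 167 characters left out ...]
 0.2437])]
flask [([204.2, 230.6], 0.56, [0.3745, 0.0533])]
top [[-0.024, -0.986, 0.167, 0.319], [-1.0, 0.021, -0.016, 0.067], [0.012, -0.167, -0.986, 1.304], [0.0, 0.0, 0.0, 1.0]] [[490.6, 0.0, 257.0], [0.0, 490.6, 194.3], [0.0, 0.0, 1.0]]
store_tray [([329.7, 222.9], 0.63, [0.4573, -0.1465])]
side_tray [([328.1, 221.2], 0.62, [0.462, -0.1424]), ([176.2, 242.5], 0.6, [0.4144, 0.263])]
balance [([243.3, 167.1], 0.82, [0.615, 0.0815])]
small_bottle [([300.6, 208.7], 0.58, [0.4963, -0.0692])]
large_bottle [([352.3, 211.2], 0.97, [0.4865, -0.2072])]
beaker [([329.6, 234.0], 0.56, [0.427, -0.1435])]
vial [([325.5, 205.9], 0.55, [0.5024, -0.1362])]
flask [([252.5, 257.3], 0.68, [0.3708, 0.0619])]
```

View pics/scene.png

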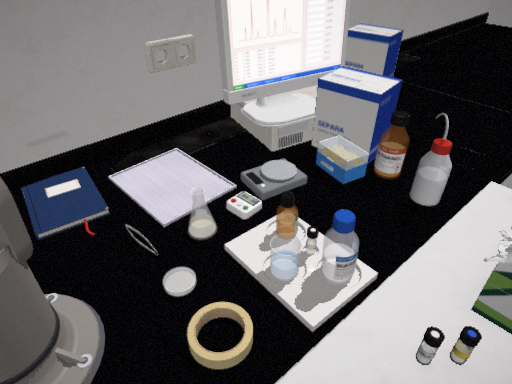

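View pics/top.png

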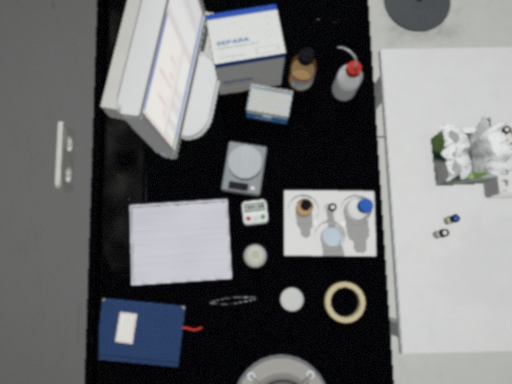

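The scene shows the small bottle (284,215), vial (312,240), beaker (284,260) and large bottle (342,245) on the white store tray. The ribbed metal side tray is at (172,183), the balance at (275,175) and the flask at (202,215). The top view agrees: store tray spans columns 283–377 and rows 190–257, and the side tray is centred near (180,242).

Emit:
jog_arm(motion=[[0, 0, 0.128, 60, -60, -60, 85], [0, 0, 0.256, 120, -120, -100, 85], [0, 0, 0.384, 170, -170, -130, 85], [0, 0, 0.384, 365, -376, -130, 85], [0, 0, 0.384, 365, -376, -130, 85], [0, 0, 0.384, 365, -376, -130, 85], [0, 0, 0.384, 365, -376, -130, 85], [0, 0, 0.384, 365, -376, -130, 85], [0, 0, 0.384, 365, -376, -130, 85], [0, 0, 0.384, 365, -376, -130, 85]], grip_force=40)

```text
t: 2.15
eef_pos: [0.452, -0.1362, 0.3621]
tool_rot: [-0.0, 1.0, 0.004, 0.001]
contact_force: [-0.4, -1.1, -0.6]
gripper_width: 0.993
grasp_force: 0.0
```

Run:
```python
from h import *
T=tcp(); print(np.round(T,3))
c=bot.read_camera("wrist"); save(c,"w1.png"); X=np.array(c["tool_from_camera"]); print(np.round(X,3)); W=T@X
for t in ["small_bottle","large_bottle","beaker","vial","store_tray"]:
    for f in (bot.tip_of,bot.spot_in):
        r=f(t,c)[:1]; print(t,[(np.round(a["xy"],1).tolist(),round(a["score"],2),np.round(ray(c,a["xy"],0.008 if t!="store_tray" else 0,W)[:2],4).tolist()) for a in r])
c=bot.read_camera("top"); print(bot.get_obs()["q"].round(2))
g=cv2.imread("pics/top.png"); hsv=cv2.cvtColor(g,cv2.COLOR_BGR2GRAY)
for name,(x0,y0,x1,y1),z in [("store",(275,182,381,264),.014),("side",(120,193,240,295),.01)]:
    m=np.zeros_like(hsv); m[y0:y1,x0:x1]=(hsv[y0:y1,x0:x1]>110)
    m=cv2.morphologyEx(m,cv2.MORPH_OPEN,np.ones((5,5)))
    cs,_=cv2.findContours(m,cv2.RETR_EXTERNAL,cv2.CHAIN_APPROX_NONE); k=max(cs,key=cv2.contourArea)[:,0]
    P=np.array([ray(c,p,z)[:2] for p in k],np.float32); r=cv2.minAreaRect(P*1000); print(name,r)
```

```text
[[ 1.     0.008  0.002  0.452]
 [ 0.008 -1.     0.001 -0.136]
 [ 0.002 -0.001 -1.     0.362]
 [ 0.     0.     0.     1.   ]]
[[ 0.    -0.954 -0.3    0.077]
 [ 1.     0.     0.     0.001]
 [-0.    -0.3    0.954 -0.143]
 [ 0.     0.     0.     1.   ]]
small_bottle [([214.5, 126.2], 0.86, [0.4947, -0.0717])]
small_bottle [([210.4, 129.1], 0.86, [0.4896, -0.0642])]
large_bottle [([294.1, 130.9], 0.79, [0.4876, -0.2137])]
large_bottle [([299.7, 133.7], 0.8, [0.4828, -0.224])]
beaker [([252.2, 168.3], 0.68, [0.4188, -0.1394])]
beaker [([256.9, 175.5], 0.8, [0.4051, -0.1484])]
vial [([253.5, 127.8], 0.55, [0.4924, -0.1411])]
vial [([254.8, 132.2], 0.42, [0.4848, -0.1435])]
store_tray [([253.4, 146.1], 0.95, [0.4589, -0.1413])]
store_tray [([245.5, 145.4], 0.66, [0.46, -0.1267])]
[ 0.42  0.04 -0.26  1.83  0.01  1.27 -1.41]
store ((456.68768310546875, -142.96038818359375), (246.2122802734375, 175.5387420654297), 88.66958618164062)
side ((417.2021179199219, 252.44627380371094), (213.28929138183594, 262.0495300292969), 2.4528048038482666)
```

View pics/w1.png

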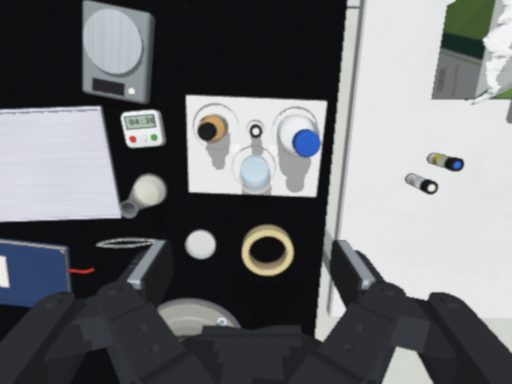

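The wrist picture shows the caps at about (208,132) and (306,144), the beaker rim at (255,170) and the vial cap at (256,131). The tray corners are near (187,96), (327,100), (320,196) and (189,192), and the pan is near (113,42).

```bash
cat >> h.py <<'E'
def wrist(name=None):
    T=tcp(); c=bot.read_camera("wrist"); c["T"]=T@np.array(c["tool_from_camera"])
    if name: save(c,name)
    return c
def comp(c,box,mask,z,erode=3):
    x0,y0,x1,y1=box; m=np.zeros(mask.shape,np.uint8); m[y0:y1,x0:x1]=mask[y0:y1,x0:x1]
    m=cv2.morphologyEx(m,cv2.MORPH_OPEN,np.ones((erode,erode)))
    cs,_=cv2.findContours(m,cv2.RETR_EXTERNAL,cv2.CHAIN_APPROX_NONE); k=max(cs,key=cv2.contourArea)[:,0].astype(float)
    P=np.array([ray(c,p,z)[:2] for p in k],np.float32)*1000
    return k,P
def circ(P):
    A=np.c_[2*P,np.ones(len(P))]; s=np.linalg.lstsq(A,(P**2).sum(1),rcond=None)[0]; return s[:2],np.sqrt(s[2]+s[0]**2+s[1]**2)
E
python3 - <<'E'
from h import *
c=wrist("w2.png"); im=c["pixels"].astype(int); v=im.max(2); 
k,P=comp(c,(175,85,331,205),(v>150),.014); print("tray",cv2.minAreaRect(P))
blue=(im[...,2]>im[...,0]+60)&(v>60)
k,P=comp(c,(285,120,325,165),blue,.148); print("blue",k.mean(0),circ(P),cv2.minEnclosingCircle(P))
k,P=comp(c,(192,112,228,150),(v<60),.108); print("black",k.mean(0),circ(P),cv2.minEnclosingCircle(P))
k,P=comp(c,(246,120,266,142),(v<80),.066,1); print("vial",k.mean(0),circ(P))
bk=(im[...,2]>im[...,0]+12)&(v>100)
k,P=comp(c,(230,145,285,195),bk,.045); print("beaker",k.mean(0),circ(P),cv2.minAreaRect(P))
cv2.imwrite("pics/crop.png",cv2.resize(c["pixels"][85:205,175:335,::-1],None,fx=5,fy=5,interpolation=cv2.INTER_CUBIC))
E
```

```text
tray ((457.01885986328125, -142.52005004882812), (240.9981689453125, 172.82801818847656), 88.18090057373047)
blue [302.78666667 140.48      ] (array([ 484.15030376, -208.68770517]), np.float64(17.000245022174617)) ((484.2107849121094, -208.27590942382812), 18.118532180786133)
black [202.89361702 129.85106383] (array([494.60385903, -73.55144464]), np.float64(11.44324971728434)) ((494.68768310546875, -73.43872833251953), 12.37327766418457)
vial [252.49056604 129.71698113] (array([ 491.72622111, -143.56710308]), np.float64(8.000803889932325))
beaker [251.72619048 169.38095238] (array([ 422.57858357, -143.30014959]), np.float64(25.549594837199628)) ((423.1633605957031, -143.46353149414062), (48.48305130004883, 52.798744201660156), 89.9620590209961)
```

View pics/crop.png

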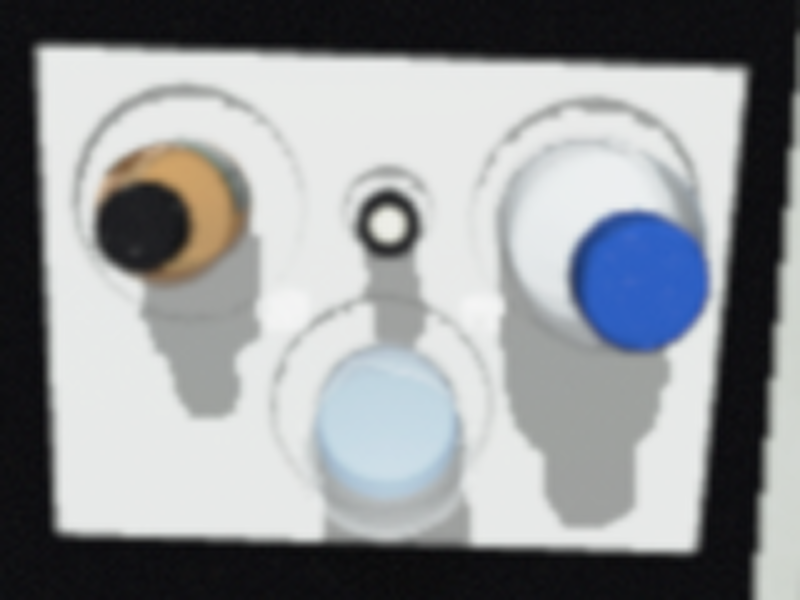

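Emit:
jog_arm(motion=[[0, 0, 0, 22, -32, 40, 85], [0, 0, 0, 42, -62, 80, 85], [0, 0, 0, 42, -62, 140, 85], [0, 0, 0, 42, -62, 200, 85], [0, 0, 0, 42, -62, 250, 85], [0, 0, 0, 42, -62, 287, 85], [0, 0, 0, 42, -62, 287, 85], [0, 0, 0, 42, -62, 287, 0], [0, 0, 0, 42, -62, 287, 0], [0, 0, 0, 42, -62, 287, 0]], grip_force=40)

```text
t: 4.05
eef_pos: [0.4936, -0.0786, 0.0759]
tool_rot: [0.0, 1.0, -0.0, 0.001]
contact_force: [-0.2, 1.8, 13.0]
gripper_width: 0.385
grasp_force: 38.2
```

Emit:
jog_arm(motion=[[0, 0, 0, 0, 0, 0, 0], [0, 0, 0, 0, 0, 0, 0], [0, 0, 0, 0, 0, 0, 0], [0, 0, 0, 0, 0, 0, 0]])

```text
t: 4.55
eef_pos: [0.4938, -0.0785, 0.076]
tool_rot: [0.0, 1.0, -0.0, 0.002]
contact_force: [-0.6, 1.2, 8.2]
gripper_width: 0.384
grasp_force: 38.0
```

Run:
```python
from h import *
c=wrist("w3.png"); print(np.round(tcp(),3)); s=bot.read_camera("scene"); cv2.imwrite("pics/s3.png",cv2.resize(np.hstack([s["pixels"][130:300,210:400,::-1]]),None,fx=4,fy=3.5))
```

```text
[[ 1.    -0.     0.003  0.494]
 [-0.    -1.    -0.    -0.079]
 [ 0.003  0.    -1.     0.076]
 [ 0.     0.     0.     1.   ]]
```

View pics/s3.png

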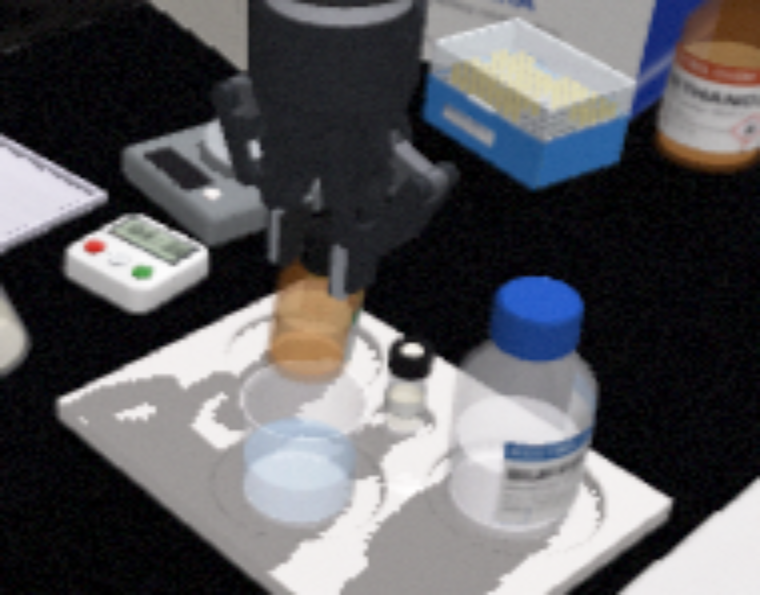

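It is pinching the bottle's sloping shoulder rather than the cap. I'll regrip 14 mm higher.

Emit:
jog_arm(motion=[[0, 0, 0, 0, 0, 0, 45], [0, 0, 0, 0, 0, 0, 45], [0, 0, 0, 0, 0, 0, 45], [0, 0, 0, 0, 0, -14, 45], [0, 0, 0, 0, 0, -14, 45], [0, 0, 0, 0, 0, -14, 0], [0, 0, 0, 0, 0, -14, 0], [0, 0, 0, 0, 0, -14, 0], [0, 0, 0, 0, 0, -14, 0], [0, 0, 0, 0, 0, -14, 0]], grip_force=40)

```text
t: 5.9
eef_pos: [0.493, -0.0784, 0.0888]
tool_rot: [-0.0, 1.0, -0.0, 0.0]
contact_force: [-0.9, 0.8, 6.6]
gripper_width: 0.296
grasp_force: 36.7
```

Emit:
jog_arm(motion=[[0, 0, 0, 0, 0, -15, 0], [0, 0, 0, 0, 0, -40, 0], [0, 0, 0, 0, -15, -60, 0], [0, 0, 0, -5, -50, -60, 0], [0, 0, 0, -10, -95, -60, 0], [0, 0, 0, -18, -145, -60, 0], [0, 0, 0, -25, -195, -60, 0], [0, 0, 0, -32, -240, -60, 0], [0, 0, 0, -37, -268, -60, 0], [0, 0, 0, -37, -268, -60, 0]])

```text
t: 7.15
eef_pos: [0.4546, 0.192, 0.1489]
tool_rot: [-0.001, 1.0, 0.002, 0.0]
contact_force: [0.4, -0.6, -1.5]
gripper_width: 0.294
grasp_force: 36.4
```

Run:
```python
from h import *
print(tcp()[:3,3].round(4),bot.get_obs()["gripper_width"])
s=bot.read_camera("scene"); cv2.imwrite("pics/s4.png",cv2.resize(s["pixels"][90:290,90:390,::-1],None,fx=2.6,fy=2.6))
t=bot.read_camera("top"); save(t,"t4.png"); im=t["pixels"].astype(int)
for n in ["side_tray","small_bottle","flask"]:
    print(n,[(np.round(a["xy"],1),round(a["score"],2),ray(s,a["xy"],0)[:2].round(3)) for a in bot.tip_of(n,s)[:2]],[(np.round(a["xy"],1),round(a["score"],2),ray(t,a["xy"],0)[:2].round(3)) for a in bot.tip_of(n,t)[:2]])
```

```text
[0.4546 0.192  0.1489] 0.2938545966747075
side_tray [(array([169.9, 183.1]), 0.95, array([0.412, 0.256]))] [(array([176. , 242.4]), 0.71, array([0.415, 0.263]))]
small_bottle [(array([192.5, 166.4]), 0.71, array([0.498, 0.283])), (array([275.6, 180.3]), 0.63, array([0.619, 0.087]))] []
flask [(array([203.7, 231.3]), 0.65, array([0.372, 0.052]))] []
```

View pics/s4.png

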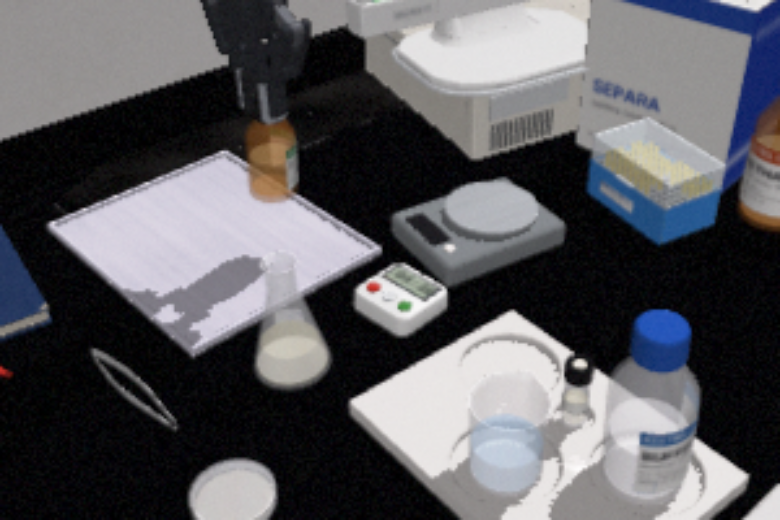

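The bottle hangs upright in the gripper (crop 272,160) over the side tray. I'll lower it and let go.

Emit:
jog_arm(motion=[[0, 0, 0, 0, 0, 25, 0], [0, 0, 0, 0, 0, 48, 0], [0, 0, 0, 0, 0, 58, 0], [0, 0, 0, 0, 0, 62, 0], [0, 0, 0, 0, 0, 63, 0], [0, 0, 0, 0, 0, 63, 0], [0, 0, 0, 0, 0, 63, 30], [0, 0, 0, 0, 0, 63, 45], [0, 0, 0, 0, 0, 63, 85], [0, 0, 0, 0, 0, 63, 85]])

```text
t: 8.8
eef_pos: [0.4556, 0.1894, 0.0854]
tool_rot: [-0.0, 1.0, -0.0, 0.0]
contact_force: [0.5, 0.4, -0.1]
gripper_width: 0.925
grasp_force: 0.0
```

Emit:
jog_arm(motion=[[0, 0, 0, 0, 0, 0, 85], [0, 0, 0, 0, 0, -40, 85], [0, 0, 0, 0, 0, -100, 85], [0, 0, 0, 0, 40, -130, 85], [0, 0, 0, 10, 100, -140, 85], [0, 0, 0, 10, 160, -140, 85], [0, 0, 0, 10, 220, -140, 85], [0, 0, 0, 10, 280, -140, 85], [0, 0, 0, 10, 310, -140, 85], [0, 0, 0, 10, 310, -140, 85]])

```text
t: 10.05
eef_pos: [0.4649, -0.1233, 0.2252]
tool_rot: [0.0, 1.0, -0.003, -0.0]
contact_force: [0.4, -0.2, 0.4]
gripper_width: 0.995
grasp_force: 0.0
```

Run:
```python
from h import *
c=wrist("w5.png"); print(np.round(tcp(),4)); im=c["pixels"].astype(int); v=im.max(2)
blue=(im[...,2]>im[...,0]+60)&(v>60)
k,P=comp(c,(230,60,400,260),blue,.148,5); print("blue",k.mean(0),circ(P),cv2.minEnclosingCircle(P))
for n,z in [("large_bottle",.008),("beaker",.008),("vial",.008),("store_tray",0)]:
    print(n,[(np.round(a["xy"],1),round(a["score"],2),ray(c,a["xy"],z)[:2].round(4)) for a in bot.tip_of(n,c)[:1]])
```

```text
[[ 1.000e+00 -2.400e-03 -2.000e-04  4.652e-01]
 [-2.400e-03 -1.000e+00  2.000e-04 -1.212e-01]
 [-2.000e-04 -2.000e-04 -1.000e+00  2.252e-01]
 [ 0.000e+00  0.000e+00  0.000e+00  1.000e+00]]
blue [350.392 175.68 ] (array([ 485.67212907, -206.86926103]), np.float64(18.47829066233512)) ((484.73681640625, -205.73068237304688), 20.626296997070312)
large_bottle [(array([315.5, 147.4]), 0.97, array([ 0.4892, -0.2094]))]
beaker [(array([265.3, 198. ]), 0.91, array([ 0.4191, -0.144 ]))]
vial [(array([266.9, 147. ]), 0.76, array([ 0.4901, -0.1454]))]
store_tray [(array([262.9, 169. ]), 0.83, array([ 0.4587, -0.1407]))]
```

View pics/w5.png

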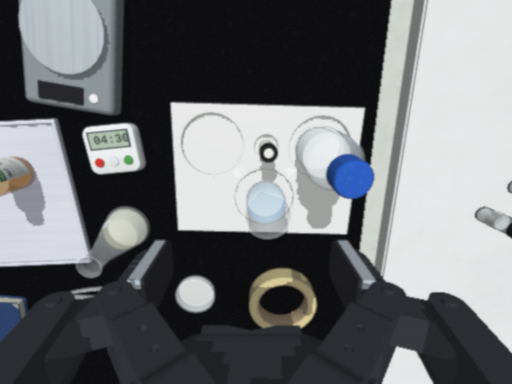

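The wrist picture shows the blue cap (350,176), beaker (266,202), vial (267,150) and the emptied left recess (212,143). Next is the large bottle's cap.

Emit:
jog_arm(motion=[[0, 0, 0, 10, 45, 0, 85], [0, 0, 0, 20, 87, 20, 85], [0, 0, 0, 20, 87, 60, 85], [0, 0, 0, 20, 87, 90, 85], [0, 0, 0, 20, 87, 97, 85], [0, 0, 0, 20, 87, 97, 60], [0, 0, 0, 20, 87, 97, 0], [0, 0, 0, 20, 87, 97, 0], [0, 0, 0, 20, 87, 97, 0], [0, 0, 0, 20, 87, 97, 0]], grip_force=60)

```text
t: 11.55
eef_pos: [0.4865, -0.208, 0.1299]
tool_rot: [0.001, 1.0, -0.0, 0.001]
contact_force: [-0.6, -0.6, 6.2]
gripper_width: 0.381
grasp_force: 59.4
```

Emit:
jog_arm(motion=[[0, 0, 0, 0, 0, 0, 0], [0, 0, 0, 0, 0, -5, 0], [0, 0, 0, 0, 0, -12, 0], [0, 0, 0, 0, 0, -20, 0], [0, 0, 0, 0, 0, -20, 0]])

```text
t: 12.18
eef_pos: [0.4859, -0.2078, 0.1491]
tool_rot: [0.0, 1.0, -0.0, 0.001]
contact_force: [-0.2, -0.9, -3.0]
gripper_width: 0.383
grasp_force: 59.7
```

Run:
```python
from h import *
s=bot.read_camera("scene"); a=s["pixels"][130:300,240:400,::-1]
c=wrist()["pixels"][100:280,200:400,::-1]
cv2.imwrite("pics/s6.png",np.hstack([cv2.resize(a,(400,425)),cv2.resize(c,(400,425))]))
```

```text
(no output)
```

View pics/s6.png

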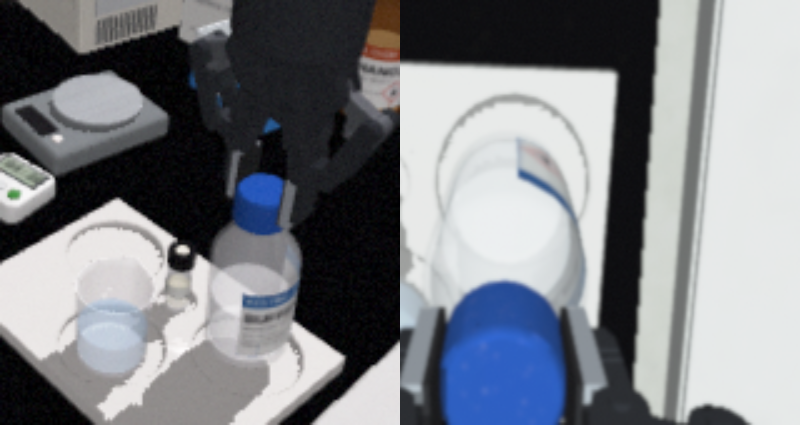

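Held firmly: the wrist force dropped by 3 N and the bottle is clear of its recess. I'll carry it high, over the small bottle.

Emit:
jog_arm(motion=[[0, 0, 0, 0, 0, -30, 0], [0, 0, 0, 0, -15, -70, 0], [0, 0, 0, 0, -50, -100, 0], [0, 0, 0, 0, -95, -110, 0], [0, 0, 0, 0, -145, -110, 0], [0, 0, 0, -5, -195, -110, 0], [0, 0, 0, -10, -245, -110, 0], [0, 0, 0, -12, -295, -110, 0], [0, 0, 0, -15, -345, -110, 0], [0, 0, 0, -18, -395, -110, 0]])

```text
t: 13.52
eef_pos: [0.467, 0.1887, 0.258]
tool_rot: [0.0, 1.0, -0.0, -0.0]
contact_force: [1.1, 0.3, -3.4]
gripper_width: 0.381
grasp_force: 60.2
```

Emit:
jog_arm(motion=[[0, 0, 0, -3, -50, 0, 0], [0, 0, 0, -5, -95, 0, 0], [0, 0, 0, -7, -130, 0, 0], [0, 0, 0, -7, -142, 0, 0], [0, 0, 0, -7, -142, 20, 0], [0, 0, 0, -7, -142, 60, 0], [0, 0, 0, -7, -142, 95, 0], [0, 0, 0, -7, -142, 118, 0], [0, 0, 0, -7, -142, 128, 0], [0, 0, 0, -7, -142, 132, 0]])

```text
t: 14.78
eef_pos: [0.4608, 0.3289, 0.1261]
tool_rot: [0.0, 1.0, -0.0, -0.0]
contact_force: [-0.8, 0.2, -1.8]
gripper_width: 0.379
grasp_force: 60.2
```

Emit:
jog_arm(motion=[[0, 0, 0, 0, 0, 1, 0], [0, 0, 0, 0, 0, 2, 0], [0, 0, 0, 0, 0, 2, 0]])

```text
t: 15.15
eef_pos: [0.4615, 0.3298, 0.126]
tool_rot: [-0.0, 1.0, -0.0, 0.001]
contact_force: [-0.9, -2.1, 4.5]
gripper_width: 0.38
grasp_force: 61.3
```

Emit:
jog_arm(motion=[[0, 0, 0, 0, 0, 0, 50], [0, 0, 0, 0, 0, 0, 85], [0, 0, 0, 0, 0, 0, 85], [0, 0, 0, 0, 0, -20, 85], [0, 0, 0, 0, 0, -80, 85], [0, 0, 0, 0, 20, -110, 85], [0, 0, 0, 0, 80, -110, 85], [0, 0, 0, -5, 140, -110, 85], [0, 0, 0, -10, 200, -110, 85], [0, 0, 0, -20, 260, -110, 85]])

```text
t: 16.4
eef_pos: [0.4404, 0.0675, 0.2345]
tool_rot: [-0.0, 1.0, -0.0, 0.0]
contact_force: [1.1, -0.2, -0.1]
gripper_width: 0.995
grasp_force: 0.0
```

Emit:
jog_arm(motion=[[0, 0, 0, -10, 60, 0, 85], [0, 0, 0, -20, 120, 0, 85], [0, 0, 0, -20, 180, 0, 85], [0, 0, 0, -20, 211, 0, 85], [0, 0, 0, -20, 211, 0, 85], [0, 0, 0, -20, 211, 0, 85]])

```text
t: 17.15
eef_pos: [0.4205, -0.1406, 0.2343]
tool_rot: [-0.0, 1.0, 0.0, 0.0]
contact_force: [0.5, 0.6, 0.1]
gripper_width: 0.996
grasp_force: 0.0
```

Run:
```python
from h import *
c=wrist("w7.png"); print(np.round(tcp(),4))
for n,z in [("beaker",.008),("vial",.008),("store_tray",0)]:
    print(n,[(np.round(a["xy"],1),round(a["score"],2),ray(c,a["xy"],z)[:2].round(4)) for a in bot.tip_of(n,c)[:1]])
s=bot.read_camera("scene"); t=bot.read_camera("top")
for n in ["small_bottle","large_bottle","beaker"]:
    print(n,[(round(a["score"],2),ray(s,a["xy"],.004)[:2].round(3)) for a in bot.tip_of(n,s)[:1]],[(round(a["score"],2),ray(t,a["xy"],.004)[:2].round(3)) for a in bot.tip_of(n,t)[:1]])
cv2.imwrite("pics/m7.png",np.hstack([cv2.resize(s["pixels"][120:280,110:330,::-1],(400,300)),cv2.resize(c["pixels"][90:330,100:420,::-1],(400,300))]))
```

```text
[[ 1.000e+00  1.800e-03  1.000e-04  4.206e-01]
 [ 1.800e-03 -1.000e+00  4.000e-04 -1.403e-01]
 [ 1.000e-04 -4.000e-04 -1.000e+00  2.343e-01]
 [ 0.000e+00  0.000e+00  0.000e+00  1.000e+00]]
beaker []
vial []
store_tray [(array([253. , 133.5]), 0.84, array([ 0.4617, -0.1441]))]
small_bottle [(0.7, array([0.449, 0.197]))] [(0.7, array([0.463, 0.194]))]
large_bottle [(0.58, array([0.473, 0.35 ]))] [(0.74, array([0.465, 0.33 ]))]
beaker [(0.55, array([ 0.425, -0.137]))] [(0.85, array([ 0.428, -0.143]))]
```

View pics/m7.png

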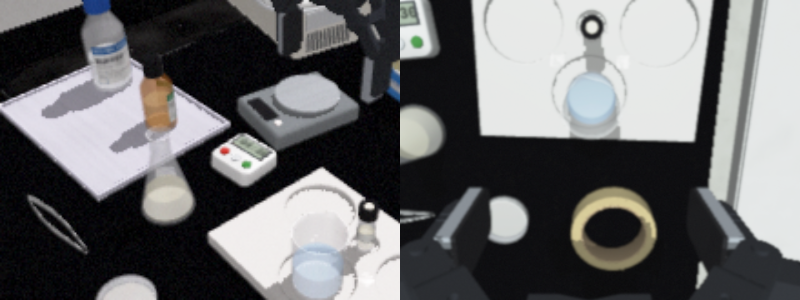

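Both bottles stand upright on the side tray (crop 107,45 and 157,92). Now the beaker, gripped low on its straight wall.

Emit:
jog_arm(motion=[[0, 0, 0, 0, 1, 50, 85], [0, 0, 0, 0, 1, 110, 85], [0, 0, 0, 0, 1, 160, 85], [0, 0, 0, 0, 1, 195, 85], [0, 0, 0, 0, 1, 213, 85], [0, 0, 0, 0, 1, 213, 85], [0, 0, 0, 0, 1, 213, 60], [0, 0, 0, 0, 1, 213, 45], [0, 0, 0, 0, 1, 213, 45], [0, 0, 0, 0, 1, 213, 45]], grip_force=25)

```text
t: 19.0
eef_pos: [0.4214, -0.1428, 0.0224]
tool_rot: [0.0, 1.0, -0.0, 0.001]
contact_force: [-0.9, 0.8, 7.0]
gripper_width: 0.644
grasp_force: 23.9
```

Emit:
jog_arm(motion=[[0, 0, 0, 0, 0, 0, 45], [0, 0, 0, 0, 0, -5, 45], [0, 0, 0, 0, 0, -15, 45], [0, 0, 0, 0, 0, -25, 45], [0, 0, 0, 0, 0, -25, 45]])

```text
t: 19.62
eef_pos: [0.4211, -0.1428, 0.0473]
tool_rot: [0.0, 1.0, -0.0, 0.001]
contact_force: [0.9, -0.6, -1.0]
gripper_width: 0.645
grasp_force: 25.0
```

Run:
```python
from h import *
s=bot.read_camera("scene"); a=s["pixels"][150:310,200:370,::-1]
c=wrist()["pixels"][150:384,100:420,::-1]
cv2.imwrite("pics/s8.png",np.hstack([cv2.resize(a,(400,376),interpolation=cv2.INTER_CUBIC),cv2.resize(c,(400,376))]))
```

```text
(no output)
```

View pics/s8.png

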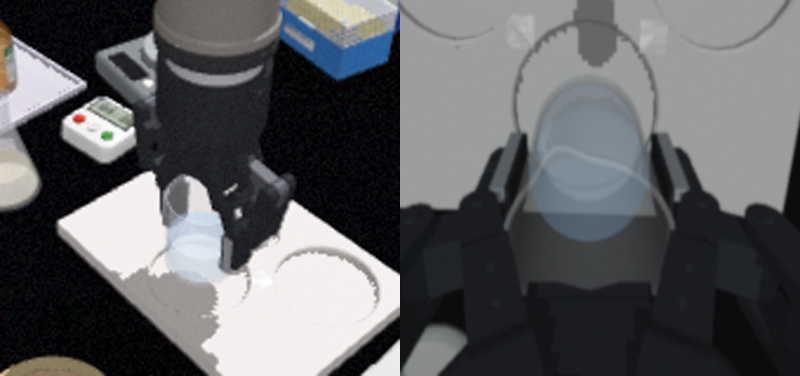

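The beaker is held upright with its lip along x. I'll carry it high over the flask and bottle.

Emit:
jog_arm(motion=[[0, 0, 0, 0, 0, -30, 45], [0, 0, 0, 5, 0, -80, 45], [0, 0, 0, 15, -30, -110, 45], [0, 0, 0, 20, -75, -110, 45], [0, 0, 0, 20, -125, -110, 45], [0, 0, 0, 20, -175, -110, 45], [0, 0, 0, 20, -225, -110, 45], [0, 0, 0, 5, -275, -110, 45], [0, 0, 0, -15, -325, -110, 45], [0, 0, 0, -35, -370, -110, 45]])

```text
t: 20.98
eef_pos: [0.3845, 0.229, 0.156]
tool_rot: [0.0, 1.0, 0.0, -0.0]
contact_force: [1.0, -0.6, -1.0]
gripper_width: 0.648
grasp_force: 25.2
```

Emit:
jog_arm(motion=[[0, 0, 0, -8, -25, 0, 45], [0, 0, 0, -10, -33, 0, 45], [0, 0, 0, -10, -33, 15, 45], [0, 0, 0, -10, -33, 55, 45], [0, 0, 0, -10, -33, 95, 45], [0, 0, 0, -10, -33, 122, 45], [0, 0, 0, -10, -33, 135, 45], [0, 0, 0, -10, -33, 139, 45], [0, 0, 0, -10, -33, 139, 45], [0, 0, 0, -10, -33, 139, 45]])

```text
t: 22.22
eef_pos: [0.3753, 0.2583, 0.0179]
tool_rot: [0.002, 1.0, -0.001, -0.0]
contact_force: [-3.7, -4.5, 11.3]
gripper_width: 0.646
grasp_force: 23.7
```

Emit:
jog_arm(motion=[[0, 0, 0, 0, 0, -1, 70], [0, 0, 0, 0, 0, -1, 85], [0, 0, 0, 0, 0, -1, 85], [0, 0, 0, 0, 0, -20, 85], [0, 0, 0, 0, 0, -75, 85], [0, 0, 0, 0, 0, -130, 85], [0, 0, 0, 0, 10, -180, 85], [0, 0, 0, 20, 70, -190, 85], [0, 0, 0, 35, 130, -190, 85], [0, 0, 0, 50, 190, -190, 85]])

```text
t: 23.48
eef_pos: [0.4259, 0.0687, 0.2078]
tool_rot: [-0.0, 1.0, 0.0, 0.001]
contact_force: [1.5, -0.6, -0.6]
gripper_width: 0.993
grasp_force: 0.0
```

Emit:
jog_arm(motion=[[0, 0, 0, 15, 60, 0, 85], [0, 0, 0, 25, 120, 0, 85], [0, 0, 0, 25, 180, 10, 85], [0, 0, 0, 25, 211, 20, 85], [0, 0, 0, 25, 211, 20, 85], [0, 0, 0, 25, 211, 20, 85]])

```text
t: 24.22
eef_pos: [0.4505, -0.1395, 0.1873]
tool_rot: [-0.0, 1.0, 0.0, -0.0]
contact_force: [-0.1, 0.1, 0.3]
gripper_width: 0.998
grasp_force: 0.0
```

Run:
```python
from h import *
c=wrist("w9.png"); print(np.round(tcp(),4)); im=c["pixels"].astype(int); v=im.max(2)
for n,z in [("vial",.008),("store_tray",0)]:
    print(n,[(np.round(a["xy"],1),round(a["score"],2),ray(c,a["xy"],z)[:2].round(4)) for a in bot.tip_of(n,c)[:1]])
s=bot.read_camera("scene"); t=bot.read_camera("top")
for n in ["small_bottle","large_bottle","beaker","vial","flask","balance"]:
    print(n,[(round(a["score"],2),ray(s,a["xy"],.004)[:2].round(3)) for a in bot.tip_of(n,s)[:1]],[(round(a["score"],2),ray(t,a["xy"],.004)[:2].round(3)) for a in bot.tip_of(n,t)[:1]])
cv2.imwrite("pics/m9.png",np.hstack([cv2.resize(s["pixels"][90:290,90:360,::-1],(400,300)),cv2.resize(c["pixels"][0:300,60:460,::-1],(400,300))]))
```

```text
[[ 1.000e+00  1.700e-03  4.000e-04  4.507e-01]
 [ 1.700e-03 -1.000e+00  4.000e-04 -1.391e-01]
 [ 4.000e-04 -4.000e-04 -1.000e+00  1.875e-01]
 [ 0.000e+00  0.000e+00  0.000e+00  1.000e+00]]
vial [(array([253.6, 139. ]), 0.57, array([ 0.4906, -0.1432]))]
store_tray [(array([253.3, 164.2]), 0.98, array([ 0.459, -0.143]))]
small_bottle [(0.75, array([0.445, 0.193]))] [(0.76, array([0.463, 0.202]))]
large_bottle [(0.84, array([0.46 , 0.325]))] [(0.76, array([0.463, 0.329]))]
beaker [(0.94, array([0.372, 0.25 ]))] [(0.67, array([0.372, 0.256]))]
vial [(0.87, array([ 0.495, -0.137]))] [(0.47, array([0.614, 0.078]))]
flask [(0.74, array([0.372, 0.049]))] [(0.73, array([0.376, 0.066]))]
balance [(0.87, array([0.607, 0.07 ]))] [(0.62, array([0.612, 0.076]))]
```

View pics/m9.png

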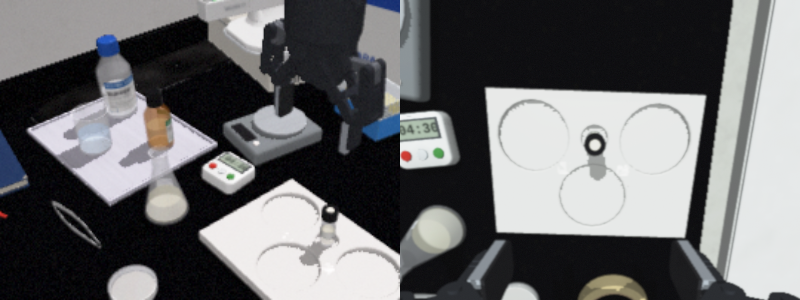

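All three vessels stand upright on the side tray. The wrist view shows the empty recesses and the vial (image 254,145). I'll measure the recess centres and the vial from this shot.

Run:
```python
from h import *
T=tcp(); im=cv2.imread("pics/w9.png"); c=wrist(); g=cv2.cvtColor(im,cv2.COLOR_BGR2GRAY); v=im.max(2)
k,P=comp(c,(140,80,372,245),(v>120),.014); r=cv2.minAreaRect(P); print("tray",r)
a=np.radians(r[2]-90); ctr=np.array(r[0])
for o in [(35,70),(-35,0),(35,-70),(35,0)]:
    print(o,(ctr+[np.cos(a)*o[0]-np.sin(a)*o[1],np.sin(a)*o[0]+np.cos(a)*o[1]]).round(1))
k,P=comp(c,(238,128,270,165),(v<80),.066,1); print("vialcap",k.mean(0),circ(P),cv2.minEnclosingCircle(P))
# circle check: warp to plane z=.014 at 0.5mm/px
s=2; o=np.array([340.,-270.]); W,H=240*s,250*s
src=np.float32([[150,90],[360,90],[360,240],[150,240]]); dst=np.float32([((ray(c,p,.014)[:2]*1000-o)*s) for p in src])
w=cv2.warpPerspective(g,cv2.getPerspectiveTransform(src,dst),(W,H))
h=cv2.HoughCircles(cv2.GaussianBlur(w,(5,5),1),cv2.HOUGH_GRADIENT,1,80,param1=60,param2=15,minRadius=74,maxRadius=86)
print(None if h is None else np.c_[h[0][:5,:2]/s+o,h[0][:5,2]/s].round(1))
```

```text
tray ((456.6640625, -143.57672119140625), (241.46844482421875, 173.4987030029297), 88.13027954101562)
(35, 70) [493.9 -74.8]
(-35, 0) [ 421.7 -142.4]
(35, -70) [ 489.4 -214.7]
(35, 0) [ 491.6 -144.7]
vialcap [254.35087719 144.1754386 ] (array([ 492.21515909, -144.54464294]), np.float64(9.491223679498685)) ((492.252685546875, -144.23208618164062), 10.308051109313965)
[[ 422.8 -142.2   40.5]
 [ 494.8  -75.2   40.5]
 [ 489.2 -214.2   37.5]]
```

Emit:
jog_arm(motion=[[0, 0, 0, 42, 4, 20, 85], [0, 0, 0, 42, 4, 70, 85], [0, 0, 0, 42, 4, 120, 85], [0, 0, 0, 42, 4, 155, 85], [0, 0, 0, 42, 4, 164, 85], [0, 0, 0, 42, 4, 164, 60], [0, 0, 0, 42, 4, 164, 0], [0, 0, 0, 42, 4, 164, 0], [0, 0, 0, 42, 4, 164, 0], [0, 0, 0, 42, 4, 164, 0]], grip_force=25)

```text
t: 26.38
eef_pos: [0.4931, -0.1446, 0.0243]
tool_rot: [0.0, 1.0, -0.0, 0.001]
contact_force: [-1.5, 0.3, 7.1]
gripper_width: 0.222
grasp_force: 25.2
```

Emit:
jog_arm(motion=[[0, 0, 0, 0, 0, 0, 0], [0, 0, 0, 0, 0, -15, 0], [0, 0, 0, 0, 0, -50, 0], [0, 0, 0, 0, 0, -100, 0], [0, 0, 0, 10, -40, -130, 0], [0, 0, 0, 25, -85, -150, 0], [0, 0, 0, 40, -130, -160, 0], [0, 0, 0, 55, -180, -160, 0], [0, 0, 0, 68, -222, -160, 0], [0, 0, 0, 68, -222, -160, 0]])

```text
t: 27.62
eef_pos: [0.5607, 0.0824, 0.1844]
tool_rot: [-0.001, 1.0, 0.003, 0.001]
contact_force: [1.0, -0.1, -0.4]
gripper_width: 0.221
grasp_force: 24.8
```

Run:
```python
from h import *
c=wrist(); T=tcp(); c=wrist("w10.png"); print(np.round(T,4))
print([(np.round(a["xy"],1),round(a["score"],2),ray(c,a["xy"],0)[:2].round(4)) for a in bot.tip_of("balance",c)[:1]])
```

```text
[[ 1.000e+00  3.300e-03  4.000e-04  5.603e-01]
 [ 3.300e-03 -1.000e+00  6.000e-04  7.940e-02]
 [ 4.000e-04 -6.000e-04 -1.000e+00  1.841e-01]
 [ 0.000e+00  0.000e+00  0.000e+00  1.000e+00]]
[(array([253.1, 122.6]), 0.96, array([0.6189, 0.0764]))]
```

View pics/w10.png

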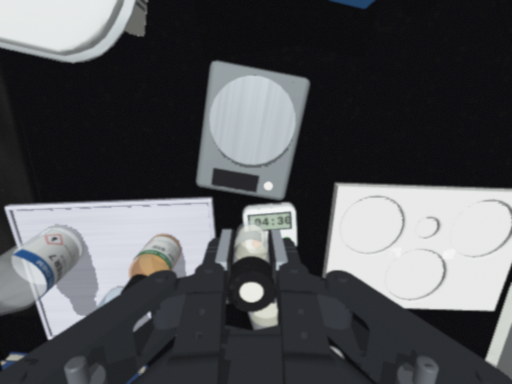

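The wrist view shows the vial held (250,285) and the pan as a disc about (252,120), spanning columns 209–296.

Run:
```python
from h import *
c=wrist(); print(tcp()[:3,3].round(4)); print(ray(c,(252.5,120.3),.038).round(4)); v=c["pixels"].min(2)
for th in (150,165,180):
    k,P=comp(c,(195,62,305,172),v>th,.038,7); print(th,k.min(0),k.max(0),circ(P),cv2.minEnclosingCircle(P))
```

```text
[0.5601 0.076  0.1836]
[0.623  0.0739 0.038 ]
150 [205.  74.] [292. 163.] (array([622.77270619,  78.00157315]), np.float64(44.4530222673675)) ((622.8574829101562, 78.21080780029297), 45.274871826171875)
165 [206.  75.] [291. 163.] (array([622.42639401,  77.87874487]), np.float64(43.66215858089917)) ((622.2725219726562, 77.89494323730469), 44.29280471801758)
180 [207.  76.] [290. 162.] (array([624.24389583,  75.75874313]), np.float64(40.97443343516905)) ((622.5485229492188, 77.78915405273438), 43.484840393066406)
```

Run:
```python
from h import *
c=bot.read_camera("top"); v=cv2.imread("pics/top.png").min(2)
for th in (140,155,165):
    k,P=comp(c,(222,140,270,182),v>th,.038,5); print(th,k.min(0),k.max(0),circ(P),cv2.minEnclosingCircle(P))
c=wrist(); print(tcp()[:3,3].round(4)); v=c["pixels"].min(2)
k,P=comp(c,(195,62,305,172),v>150,.038,7); print(circ(P),cv2.minEnclosingCircle(P))
```

```text
140 [226. 144.] [263. 178.] (array([623.4410811 ,  79.61731687]), np.float64(49.18410534142082)) ((617.611083984375, 77.44428253173828), 63.58976364135742)
155 [228. 145.] [261. 177.] (array([623.28425788,  77.47889047]), np.float64(43.5544877908021)) ((623.7622680664062, 77.61015319824219), 45.1350212097168)
165 [229. 146.] [260. 176.] (array([623.08934281,  77.29589439]), np.float64(41.81395992613725)) ((623.0338745117188, 76.9051742553711), 43.47832489013672)
[0.5602 0.0759 0.1835]
(array([622.79390782,  77.99253107]), np.float64(44.42073022090721)) ((622.8275146484375, 77.87454223632812), 45.231685638427734)
```

Emit:
jog_arm(motion=[[0, 0, 0, 35, -1, 0, 0], [0, 0, 0, 62, -2, 10, 0], [0, 0, 0, 64, -2, 40, 0], [0, 0, 0, 64, -2, 80, 0], [0, 0, 0, 64, -2, 110, 0], [0, 0, 0, 64, -2, 123, 0], [0, 0, 0, 64, -2, 127, 0], [0, 0, 0, 64, -2, 128, 0], [0, 0, 0, 64, -2, 128, 0], [0, 0, 0, 64, -2, 128, 0]])

```text
t: 29.18
eef_pos: [0.625, 0.0797, 0.0562]
tool_rot: [-0.0, 1.0, -0.0, 0.001]
contact_force: [-0.9, 0.4, -0.7]
gripper_width: 0.219
grasp_force: 24.8
```

Emit:
jog_arm(motion=[[0, 0, 0, -1, 1, 0, 0], [0, 0, 0, -1, 1, 1, 0], [0, 0, 0, -1, 1, 2, 0], [0, 0, 0, -1, 1, 2.5, 0], [0, 0, 0, -1, 1, 2.5, 0]])

```text
t: 29.8
eef_pos: [0.6236, 0.0784, 0.0544]
tool_rot: [0.0, 1.0, -0.0, 0.0]
contact_force: [-4.7, -1.5, 12.0]
gripper_width: 0.228
grasp_force: 25.9
```

Emit:
jog_arm(motion=[[0, 0, 0, 0, 0, -1, 0], [0, 0, 0, 0, 0, -1, 0], [0, 0, 0, 0, 0, -1, 30], [0, 0, 0, 0, 0, -1, 60], [0, 0, 0, 0, 0, -1, 85], [0, 0, 0, 0, 0, -15, 85], [0, 0, 0, 0, 0, -60, 85], [0, 0, 0, -25, 0, -120, 85], [0, 0, 0, -60, 0, -160, 85], [0, 0, 0, -60, 0, -160, 85]])

```text
t: 31.05
eef_pos: [0.5638, 0.0794, 0.2178]
tool_rot: [-0.0, 1.0, 0.0, 0.004]
contact_force: [0.2, 0.4, -0.3]
gripper_width: 0.993
grasp_force: 0.0
```

Run:
```python
from h import *
c=wrist(); c=wrist("w11.png"); print(tcp()[:3,3].round(4)); im=c["pixels"]
k,P=comp(c,(150,40,360,250),im.min(2)>150,.038,7); print("pan",k.min(0),k.max(0),cv2.minEnclosingCircle(P))
k0,k1=k.min(0).astype(int),k.max(0).astype(int)
k,P=comp(c,(*k0,*k1),im.max(2)<70,.096,3); print("cap",k.mean(0),circ(P))
print([(np.round(a["xy"],1),round(a["score"],2),ray(c,a["xy"],0.038)[:2].round(4)) for a in bot.tip_of("vial",c)[:1]])
t=bot.read_camera("top"); print([(round(a["score"],2),ray(t,a["xy"],0.038)[:2].round(4)) for a in bot.tip_of("vial",t)[:1]])
```

```text
[0.5637 0.0785 0.214 ]
pan [213.  82.] [290. 160.] ((623.1298217773438, 77.99349975585938), 45.30668640136719)
cap [251.40677966 127.16949153] (array([622.37396645,  77.60208568]), np.float64(9.219248017487667))
[(array([249.6, 123.3]), 0.85, array([0.6227, 0.0797]))]
[]
```

View pics/w11.png

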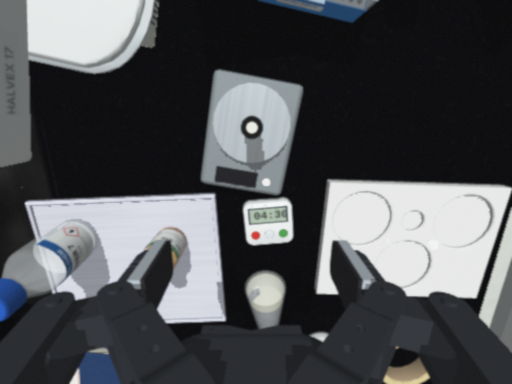

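The vial stands in the middle of the pan (cap at 251,127), about 1 mm off centre. Next I'll bring the beaker back.

Emit:
jog_arm(motion=[[0, 0, 0, -40, -40, 0, 85], [0, 0, 0, -80, -78, 0, 85], [0, 0, 0, -120, -116, 0, 85], [0, 0, 0, -160, -155, 0, 85], [0, 0, 0, -188, -181, 0, 85], [0, 0, 0, -188, -181, 0, 85], [0, 0, 0, -188, -181, 50, 85], [0, 0, 0, -188, -181, 100, 85], [0, 0, 0, -188, -181, 150, 85], [0, 0, 0, -188, -181, 180, 85]])

```text
t: 32.55
eef_pos: [0.3751, 0.2578, 0.0297]
tool_rot: [0.001, 1.0, -0.001, -0.002]
contact_force: [0.1, 1.0, 0.8]
gripper_width: 0.995
grasp_force: 0.0
```

Emit:
jog_arm(motion=[[0, 0, 0, 0, 0, 15, 85], [0, 0, 0, 0, 0, 15, 85], [0, 0, 0, 0, 0, 15, 60], [0, 0, 0, 0, 0, 15, 45], [0, 0, 0, 0, 0, 15, 45], [0, 0, 0, 0, 0, 15, 45], [0, 0, 0, 0, 0, 15, 45]], grip_force=25)

```text
t: 33.42
eef_pos: [0.3764, 0.26, 0.019]
tool_rot: [-0.0, 1.0, -0.0, 0.001]
contact_force: [-0.3, -1.2, 6.9]
gripper_width: 0.646
grasp_force: 22.3
```

Emit:
jog_arm(motion=[[0, 0, 0, 0, 0, -10, 45], [0, 0, 0, 0, 0, -45, 45], [0, 0, 0, 0, 0, -95, 45], [0, 0, 0, 10, 20, -135, 45], [0, 0, 0, 25, 60, -140, 45], [0, 0, 0, 45, 110, -140, 45], [0, 0, 0, 60, 160, -140, 45], [0, 0, 0, 65, 210, -140, 45], [0, 0, 0, 65, 260, -140, 45], [0, 0, 0, 60, 310, -140, 45]])

```text
t: 34.67
eef_pos: [0.4355, -0.0519, 0.1587]
tool_rot: [-0.0, 1.0, -0.0, 0.001]
contact_force: [0.9, -0.1, -0.3]
gripper_width: 0.646
grasp_force: 24.3
```

Emit:
jog_arm(motion=[[0, 0, 0, -8, 45, 0, 45], [0, 0, 0, -14, 80, 0, 45], [0, 0, 0, -14, 92, 10, 45], [0, 0, 0, -14, 92, 40, 45], [0, 0, 0, -14, 92, 80, 45], [0, 0, 0, -14, 92, 112, 45], [0, 0, 0, -14, 92, 124, 45], [0, 0, 0, -14, 92, 124, 45], [0, 0, 0, -14, 92, 124, 45], [0, 0, 0, -14, 92, 124, 45]])

```text
t: 35.92
eef_pos: [0.4222, -0.1426, 0.0348]
tool_rot: [0.0, 1.0, -0.0, 0.001]
contact_force: [0.2, 0.2, -1.2]
gripper_width: 0.648
grasp_force: 24.3
```

Run:
```python
from h import *
for i in range(3):
    c=wrist(); print(tcp()[:3,3].round(4))
save(c,"w12.png"); s=bot.read_camera("scene"); save(s,"s12.png")
cv2.imwrite("pics/m12.png",np.hstack([cv2.resize(s["pixels"][130:310,90:360,::-1],(450,300)),cv2.resize(c["pixels"][150:384,80:430,::-1],(350,234+66))]))
```

```text
[ 0.4221 -0.1426  0.0347]
[ 0.4219 -0.1426  0.0346]
[ 0.4218 -0.1426  0.0344]
```

View pics/m12.png

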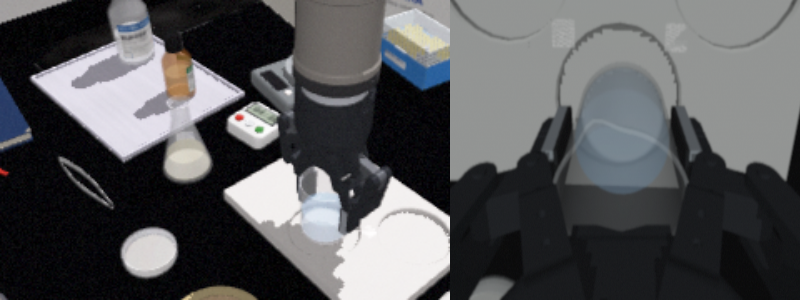

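The beaker hovers centred over the front recess. I'll lower it and let go.

Emit:
jog_arm(motion=[[0, 0, 0, 0, 0, 6, 45], [0, 0, 0, 0, 0, 10, 45], [0, 0, 0, 0, 0, 12, 45], [0, 0, 0, 0, 0, 12, 45], [0, 0, 0, 0, 0, 12, 60], [0, 0, 0, 0, 0, 11, 75], [0, 0, 0, 0, 0, 11, 85], [0, 0, 0, 0, 0, -5, 85], [0, 0, 0, 0, 0, -60, 85], [0, 0, 0, 0, 0, -120, 85]])

```text
t: 37.38
eef_pos: [0.4206, -0.1421, 0.1547]
tool_rot: [-0.0, 1.0, 0.0, -0.001]
contact_force: [0.5, -1.1, 0.1]
gripper_width: 0.993
grasp_force: 0.0
```

Emit:
jog_arm(motion=[[0, 0, 0, 10, -20, -50, 85], [0, 0, 0, 20, -80, -60, 85], [0, 0, 0, 30, -140, -60, 85], [0, 0, 0, 39, -200, -60, 85], [0, 0, 0, 39, -260, -60, 85], [0, 0, 0, 39, -320, -60, 85], [0, 0, 0, 39, -380, -60, 85], [0, 0, 0, 39, -430, -60, 85], [0, 0, 0, 20, -440, -60, 85], [0, 0, 0, 0, -440, -60, 85]])

```text
t: 38.62
eef_pos: [0.42, 0.2976, 0.2132]
tool_rot: [0.0, 1.0, 0.0, -0.001]
contact_force: [-0.4, -0.3, 0.9]
gripper_width: 0.997
grasp_force: 0.0
```

Run:
```python
from h import *
for i in range(3): c=wrist()
save(c,"w13.png"); print(tcp()[:3,3].round(4)); im=c["pixels"].astype(int); v=im.max(2)
blue=(im[...,2]>im[...,0]+60)&(v>60)
try:
    k,P=comp(c,(100,30,450,300),blue,.145,5); print("blue",k.min(0),k.max(0),circ(P))
except Exception as e: print(e)
s=bot.read_camera("scene"); t=bot.read_camera("top")
for n,z in [("small_bottle",.004),("large_bottle",.004),("beaker",.008),("vial",.038)]:
    print(n,[(round(a["score"],2),ray(q,a["xy"],z)[:2].round(4)) for q in (c,s,t) for a in bot.tip_of(n,q)[:1]])
cv2.imwrite("pics/m13.png",np.hstack([cv2.resize(s["pixels"][130:310,90:360,::-1],(450,300)),cv2.resize(c["pixels"][:,:,::-1],(350,262+38))]))
```

```text
[0.4206 0.2958 0.2137]
blue [189. 132.] [232. 177.] (array([459.55487668, 326.43261136]), np.float64(17.29049521364584))
small_bottle [(0.63, array([0.4587, 0.1957])), (0.74, array([0.4535, 0.2092])), (0.78, array([0.4614, 0.1984]))]
large_bottle [(0.69, array([0.468 , 0.3241])), (0.86, array([0.4743, 0.3316])), (0.49, array([0.4626, 0.3221]))]
beaker [(0.78, array([ 0.4123, -0.1426])), (0.86, array([ 0.427 , -0.1432]))]
vial [(0.62, array([0.6116, 0.0849])), (0.58, array([0.6194, 0.0843]))]
```

View pics/m13.png

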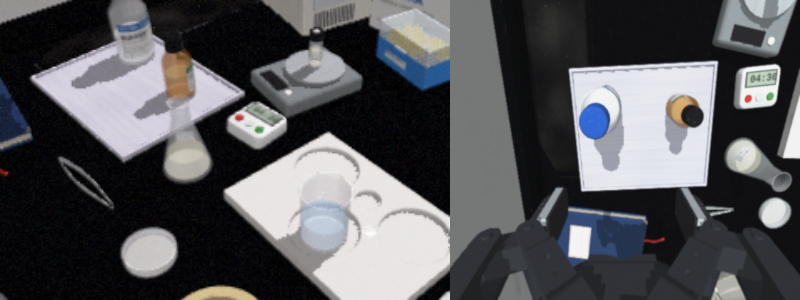

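The beaker is back in its recess, the vial stands on the pan, and both bottles stand on the side tray (blue cap at about 459, 326 mm). Now the large bottle.

Emit:
jog_arm(motion=[[0, 0, 0, 25, -20, 0, 85], [0, 0, 0, 39, -31, 10, 85], [0, 0, 0, 39, -31, 45, 85], [0, 0, 0, 39, -31, 75, 85], [0, 0, 0, 39, -31, 88, 85], [0, 0, 0, 39, -31, 88, 85], [0, 0, 0, 39, -31, 88, 50], [0, 0, 0, 39, -31, 88, 0], [0, 0, 0, 39, -31, 88, 0], [0, 0, 0, 39, -31, 88, 0]], grip_force=60)

```text
t: 40.72
eef_pos: [0.4611, 0.3289, 0.127]
tool_rot: [-0.0, 1.0, -0.0, 0.001]
contact_force: [0.8, -0.8, 6.1]
gripper_width: 0.381
grasp_force: 59.7
```

Emit:
jog_arm(motion=[[0, 0, 0, 0, 0, 0, 0], [0, 0, 0, 0, 0, -10, 0], [0, 0, 0, 0, 0, -35, 0], [0, 0, 0, 0, 0, -80, 0], [0, 0, 0, 0, 0, -120, 0], [0, 0, 0, 0, 10, -132, 0], [0, 0, 0, 3, 50, -132, 0], [0, 0, 0, 6, 95, -132, 0], [0, 0, 0, 9, 145, -132, 0], [0, 0, 0, 12, 195, -132, 0]])

```text
t: 41.98
eef_pos: [0.4713, 0.1308, 0.2564]
tool_rot: [0.001, 1.0, -0.0, -0.001]
contact_force: [1.6, -0.5, -2.6]
gripper_width: 0.378
grasp_force: 60.2
```

Emit:
jog_arm(motion=[[0, 0, 0, 2, 50, 0, 0], [0, 0, 0, 5, 100, 0, 0], [0, 0, 0, 8, 150, 0, 0], [0, 0, 0, 11, 200, 0, 0], [0, 0, 0, 14, 250, 0, 0], [0, 0, 0, 16, 300, 0, 0], [0, 0, 0, 18, 335, 0, 0], [0, 0, 0, 18, 348, 10, 0], [0, 0, 0, 18, 348, 45, 0], [0, 0, 0, 18, 348, 80, 0]])

```text
t: 43.22
eef_pos: [0.4893, -0.2133, 0.1757]
tool_rot: [-0.001, 1.0, 0.0, -0.001]
contact_force: [0.8, -0.0, -2.5]
gripper_width: 0.38
grasp_force: 60.2
```

Emit:
jog_arm(motion=[[0, 0, 0, 0, 0, 20, 0], [0, 0, 0, 0, 0, 28, 0], [0, 0, 0, 0, 0, 28, 0], [0, 0, 0, 0, 0, 28, 0]])

```text
t: 43.72
eef_pos: [0.4909, -0.2144, 0.1506]
tool_rot: [0.0, 1.0, 0.0, 0.001]
contact_force: [-0.0, 0.1, -3.5]
gripper_width: 0.378
grasp_force: 60.2
```

Run:
```python
from h import *
for i in range(3): c=wrist("w14.png")
T=tcp(); print(T[:3,3].round(4)); s=bot.read_camera("scene"); save(s,"s14.png"); t=bot.read_camera("top")
zb=.008+T[2,3]-.131; print(zb)
for n,cs in (("large_bottle",(c,s,t)),):
    for q,nm in zip(cs,("w","s","t")): print(n,nm,[(round(a["score"],2),ray(q,a["xy"],zb)[:2].round(4)) for a in bot.tip_of(n,q)[:1]])
im=s["pixels"].astype(int); v=im.max(2); blue=(im[...,2]>im[...,0]+60)&(v>60)
k,P=comp(s,(310,120,400,260),blue,.15,3); print("cap scene",k.min(0),k.max(0))
o=np.linalg.inv(c["T"]); K=np.array(c["camera_matrix"])
for x in (.06,-.06): pass
```

```text
[ 0.4908 -0.2146  0.1506]
0.027599228048313912
large_bottle w [(0.77, array([ 0.4948, -0.2177]))]
large_bottle s [(0.65, array([ 0.4929, -0.2135]))]
large_bottle t []
cap scene [339. 200.] [358. 223.]
```

Emit:
jog_arm(motion=[[0, 0, 0, -3, 0, 5, 0], [0, 0, 0, -3, 0, 12, 0], [0, 0, 0, -3, 0, 17, 0], [0, 0, 0, -3, 0, 19, 0], [0, 0, 0, -3, 0, 20, 0], [0, 0, 0, -3, 0, 20, 0]])

```text
t: 44.88
eef_pos: [0.4884, -0.2146, 0.1311]
tool_rot: [0.0, 1.0, -0.0, 0.001]
contact_force: [-2.5, 1.0, 7.7]
gripper_width: 0.382
grasp_force: 61.4
```

Emit:
jog_arm(motion=[[0, 0, 0, 0, 0, -1, 0], [0, 0, 0, 0, 0, -1, 50], [0, 0, 0, 0, 0, -1, 85], [0, 0, 0, 0, 0, -2, 85], [0, 0, 0, 0, 0, -25, 85], [0, 0, 0, 0, 0, -80, 85], [0, 0, 0, 0, -10, -140, 85], [0, 0, 0, -20, -40, -190, 85], [0, 0, 0, -37, -74, -230, 85], [0, 0, 0, -37, -74, -230, 85]])

```text
t: 46.12
eef_pos: [0.4515, -0.1382, 0.3637]
tool_rot: [0.001, 1.0, 0.002, 0.004]
contact_force: [-0.1, -0.8, -0.6]
gripper_width: 0.995
grasp_force: 0.0
```

```bash
cat > chk.py <<'E'
from h import *
for i in range(4): c=wrist()
save(c,"chk%d.png"%c["shot"]); print(tcp()[:3,3].round(4)); im=c["pixels"].astype(int); v=im.max(2)
blue=(im[...,2]>im[...,0]+60)&(v>60)
k,P=comp(c,(275,110,335,170),blue,.148); print("blue",circ(P))
bk=(im[...,2]>im[...,0]+12)&(v>100)
k,P=comp(c,(230,145,285,195),bk,.045); print("beaker",circ(P))
k,P=comp(c,(180,105,232,155),(v<60),.108)
print("black",circ(P))
k,P=comp(c,(175,85,331,205),(v>150),.014); print("tray",cv2.minAreaRect(P))
s=bot.read_camera("scene"); t=bot.read_camera("top")
for n,z in [("small_bottle",.008),("large_bottle",.008),("beaker",.008),("vial",.038)]:
    for q,nm in zip((c,s,t),"wst"): print(n,nm,[(round(a["score"],2),ray(q,a["xy"],z)[:2].round(4)) for a in bot.tip_of(n,q)[:1]])
E
python3 chk.py
```

```text
[ 0.4499 -0.1412  0.3585]
blue (array([ 485.75285125, -214.65894945]), np.float64(17.198539169816737))
beaker (array([ 421.2233684 , -143.75383809]), np.float64(25.560204217067326))
black (array([476.56401716, -41.55551346]), np.float64(10.318585684407164))
tray ((456.9877624511719, -143.18251037597656), (242.30624389648438, 172.79747009277344), 88.1784439086914)
small_bottle w [(0.75, array([0.4591, 0.1932]))]
small_bottle s [(0.57, array([0.4478, 0.1935]))]
small_bottle t [(0.63, array([0.4597, 0.1996]))]
large_bottle w [(0.78, array([ 0.4925, -0.2181]))]
large_bottle s [(0.7, array([ 0.4916, -0.216 ]))]
large_bottle t [(0.74, array([ 0.4907, -0.2122]))]
beaker w [(0.64, array([ 0.4181, -0.1423]))]
beaker s [(0.9, array([ 0.418 , -0.1454]))]
beaker t [(0.94, array([ 0.4265, -0.1443]))]
vial w [(0.68, array([0.62  , 0.0804]))]
vial s [(0.49, array([0.6174, 0.0761]))]
vial t [(0.59, array([0.6278, 0.0823]))]
```

The large bottle is within about 2 mm of its recess centre, and so is the beaker. Now the small bottle.

Emit:
jog_arm(motion=[[0, 0, 0, 0, -50, 0, 85], [0, 0, 0, 0, -110, 10, 85], [0, 0, 0, 0, -170, 40, 85], [0, 0, 0, 0, -230, 80, 85], [0, 0, 0, -10, -285, 120, 85], [0, 0, 0, -20, -325, 150, 85], [0, 0, 0, -25, -330, 165, 85], [0, 0, 0, -25, -330, 170, 85], [0, 0, 0, -25, -330, 170, 85]])

```text
t: 48.15
eef_pos: [0.4261, 0.1887, 0.1901]
tool_rot: [0.0, 1.0, -0.001, 0.0]
contact_force: [-0.3, -0.0, 0.5]
gripper_width: 0.995
grasp_force: 0.0
```

Run:
```python
from h import *
for i in range(4): c=wrist("w15.png")
T=tcp(); print(T[:3,3].round(4)); im=c["pixels"].astype(int); v=im.max(2)
o=np.linalg.inv(c["T"])@[.456,.190,.1,1]; K=np.array(c["camera_matrix"]); p=(K@o[:3]/o[2])[:2]; print("expect",p)
a,b=p.astype(int); k,P=comp(c,(a-45,b-45,a+45,b+45),(v<60),.104); print("black",k.min(0),k.max(0),circ(P))
print([(round(a["score"],2),a["xy"],ray(c,a["xy"],.004)[:2].round(4)) for a in bot.tip_of("small_bottle",c)[:1]])
```

```text
[0.4264 0.189  0.1907]
expect [248.69332155 163.41829271]
black [229. 146.] [256. 176.] (array([458.7203993, 194.927985 ]), np.float64(12.16547043004346))
[]
```

Emit:
jog_arm(motion=[[0, 0, 0, 32, -6, 0, 85], [0, 0, 0, 32, -6, 30, 85], [0, 0, 0, 32, -6, 70, 85], [0, 0, 0, 32, -6, 98, 85], [0, 0, 0, 32, -6, 105, 85], [0, 0, 0, 32, -6, 105, 50], [0, 0, 0, 32, -6, 105, 0], [0, 0, 0, 32, -6, 105, 0], [0, 0, 0, 32, -6, 105, 0], [0, 0, 0, 32, -6, 105, 0]], grip_force=40)

```text
t: 49.65
eef_pos: [0.4583, 0.1959, 0.0859]
tool_rot: [-0.0, 1.0, -0.0, 0.001]
contact_force: [-0.5, -0.8, 5.0]
gripper_width: 0.283
grasp_force: 37.6
```

Emit:
jog_arm(motion=[[0, 0, 0, 0, 0, 0, 0], [0, 0, 0, 0, 0, -15, 0], [0, 0, 0, 0, 0, -50, 0], [0, 0, 0, 0, 0, -75, 0], [0, 0, 0, 5, 30, -80, 0], [0, 0, 0, 11, 80, -80, 0], [0, 0, 0, 18, 130, -80, 0], [0, 0, 0, 25, 180, -80, 0], [0, 0, 0, 31, 225, -80, 0], [0, 0, 0, 35, 260, -80, 0]])

```text
t: 50.9
eef_pos: [0.4924, -0.0666, 0.1657]
tool_rot: [0.0, 1.0, -0.001, 0.0]
contact_force: [0.6, -0.1, -2.0]
gripper_width: 0.284
grasp_force: 37.2
```

Emit:
jog_arm(motion=[[0, 0, 0, 2, 10, 0, 0], [0, 0, 0, 2, 10, 25, 0], [0, 0, 0, 2, 10, 50, 0], [0, 0, 0, 2, 10, 57, 0], [0, 0, 0, 2, 10, 57, 0], [0, 0, 0, 2, 10, 57, 0]])

```text
t: 51.65
eef_pos: [0.4952, -0.0741, 0.1088]
tool_rot: [0.0, 1.0, 0.0, 0.001]
contact_force: [0.2, -1.1, -1.8]
gripper_width: 0.282
grasp_force: 37.4
```

Run:
```python
from h import *
for i in range(3): c=wrist("w16.png")
T=tcp(); print(T[:3,3].round(4)); s=bot.read_camera("scene"); t=bot.read_camera("top"); zb=.008+T[2,3]-.090; print(zb)
for q,nm in zip((c,s,t),"wst"): print(nm,[(round(a["score"],2),ray(q,a["xy"],zb)[:2].round(4)) for a in bot.tip_of("small_bottle",q)[:1]])
```

```text
[ 0.4949 -0.0744  0.1086]
0.026593263307976095
w [(0.85, array([ 0.4951, -0.0766]))]
s [(0.64, array([ 0.4924, -0.077 ]))]
t [(0.58, array([ 0.4996, -0.0768]))]
```

Emit:
jog_arm(motion=[[0, 0, 0, -1, -1, 5, 0], [0, 0, 0, -1, -1, 12, 0], [0, 0, 0, -1, -1, 17, 0], [0, 0, 0, -1, -1, 19, 0], [0, 0, 0, -1, -1, 19, 0], [0, 0, 0, -1, -1, 19, 0]])

```text
t: 52.8
eef_pos: [0.4946, -0.0734, 0.0901]
tool_rot: [0.0, 1.0, -0.0, 0.001]
contact_force: [-2.4, -0.7, 12.5]
gripper_width: 0.289
grasp_force: 39.5
```

Emit:
jog_arm(motion=[[0, 0, 0, 0, 0, -2, 0], [0, 0, 0, 0, 0, -2, 0], [0, 0, 0, 0, 0, -2, 40], [0, 0, 0, 0, 0, -2, 85], [0, 0, 0, 0, 0, -2, 85], [0, 0, 0, 0, 0, -20, 85], [0, 0, 0, 0, 0, -75, 85], [0, 0, 0, 0, 0, -130, 85], [0, 0, 0, -10, 10, -190, 85], [0, 0, 0, -25, 35, -240, 85]])

```text
t: 54.05
eef_pos: [0.4686, -0.1076, 0.3314]
tool_rot: [0.0, 1.0, 0.001, 0.001]
contact_force: [1.5, -0.4, -0.1]
gripper_width: 1.001
grasp_force: 0.0
```

Emit:
jog_arm(motion=[[0, 0, 0, -18, 32, -31, 85], [0, 0, 0, -18, 32, -31, 85], [0, 0, 0, -18, 32, -31, 85], [0, 0, 0, -18, 32, -31, 85]])

```text
t: 54.55
eef_pos: [0.4502, -0.1393, 0.3586]
tool_rot: [-0.0, 1.0, 0.001, -0.001]
contact_force: [0.6, 0.2, 0.4]
gripper_width: 0.997
grasp_force: 0.0
```

```bash
python3 chk.py
```

```text
[ 0.4504 -0.1398  0.3591]
blue (array([ 485.77142893, -214.88238688]), np.float64(17.310695593420125))
beaker (array([ 421.44575251, -143.79485416]), np.float64(25.568937170722464))
black (array([492.67254254, -75.3350089 ]), np.float64(11.414064818240737))
tray ((456.9637756347656, -143.88790893554688), (243.76795959472656, 172.8103790283203), 88.1789779663086)
small_bottle w [(0.68, array([ 0.4927, -0.0738]))]
small_bottle s [(0.79, array([ 0.4868, -0.0728]))]
small_bottle t [(0.83, array([ 0.4939, -0.0796]))]
large_bottle w []
large_bottle s [(0.72, array([ 0.4917, -0.0743]))]
large_bottle t [(0.2, array([0.376 , 0.0616]))]
beaker w [(0.76, array([ 0.4212, -0.1481]))]
beaker s []
beaker t []
vial w [(0.94, array([0.6173, 0.0768]))]
vial s [(0.68, array([0.6133, 0.0726]))]
vial t [(0.46, array([0.6256, 0.0805]))]
```

All positions check out, every vessel is upright and the arm is clear, so I'm handing in.

```bash
python3 -c "
from station import bot
print(bot.hand_in())"
```

```text
the job is handed in; nothing more can be done
None
```

The job is handed in at about 55 s: the vial stands mid-pan, the beaker and both bottles are back upright within about 2 mm of their recess centres by my measurements, and the flask was never touched; I viewed 15 pictures, one over the limit of 14.

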